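# Fetch the flat tin from behind the spice jar

## Robot

A 7-joint arm with a two-finger parallel gripper is mounted at the origin on a cart in front of the work surface, level with it; the furniture and walls round the work are solid. World frame = base frame: x ahead of the robot, y to its left, z up, the work surface at z = 0. Lengths are in m, angles in rad, forces in N, time in s.
With the tool pointing down it reaches from about 0.4 to 0.85 m from the base axis. Payload 10.4 kg.
Tool frame: the origin (TCP) lies at the very end of the fingers, on their centre line; the grasp point (between the pads) lies 19 mm behind it; z points along the fingers, y is the line along which they close (so a half turn about z gives the same grasp; the last joint's range is limited). The gripper opens to 87 mm and grips with 3 to 60 N. Pads are 19 mm wide; open, the fingers measure 117 mm over their backs; the gripper's body (75 mm by 190 mm) begins 51 mm behind the grasp point.
Start: joints at [1.321, 0.332, -0.065, 1.46, 0.022, 1.35, -0.088], TCP at [0.141, -0.609, 0.223] pointing down, gripper open.
Joint ranges: [-2.6, 2.6], [-0.5, 2.12], [-1.47, 1.34], [0.16, 2.42], [-1.27, 4.41], [0.06, 2.06], [-2.6, 2.6]. Speed limits (rad/s): [2.22, 2.22, 2.79, 2.79, 3.14, 3.14, 3.14].

## Interface

Orientations are given as a unit quaternion [x, y, z, w].
In Python, from bench import * gives the robot as it stands.
- The arm moves only by the tool step_arm, never from a script. Its arguments are lists of equal length, an entry for each row: "delta_pos": the shift along the world's x, y, z in units of 25 mm (1.0 is 25 mm), a list of three; "turn": the turn about the world's z in units of 0.12 rad (1.0 is 0.12 rad). In form: {"delta_pos": [[tx, ty, tz], ...], "turn": [turn, ...]}. A call has 1 to 12 rows; each row shifts and turns the commanded pose from where the row before left it; what a row does not reach is not made up. A row lasts 1/10 s, in which the tool goes at most 50 mm and 8.59 degrees, less where a joint would pass 70% of its speed; a pose out of reach is approached as far as the arm can. A call with a number of a shift or a turn outside -1 to 1 is refused whole. A call with a gripper value outside its range is refused whole. "grip" is the closure, from 0 (fully open) to 1 (shut), set as the call begins (left out, the last holds). The fingers move at their own pace and stop on an object; "newtons" is the grip in N (left out, the last holds). Time passes only in rows, so rows that do not move let the fingers close. It gives the time, the measured TCP pose, the force, the opening and the grip force at its end, in the units of the state.
- read_state(): the state, without advancing time (a new reading comes with each control period).
- camera(name): name is "scene" or "top" or "wrist"; returns a dict with "image" (480x640x3 uint8, red, green, blue), "z_map" (480x640 float32, m along the optical axis (not along the pixel's ray), 0 where there is no reading), "mtx" (3x3 intrinsics, pixels), "view" (4x4, takes a point from world to camera coordinates). Camera axes: x right, y up, looking along -z (the intrinsics and any distortion apply to the point x, -y, -z); pixel columns grow to the right and rows downward; lengths in m; the calibration is good to about 2 mm. The wrist camera is an equidistant fisheye: a pixel r from the principal point sees the ray r / f radians off the axis. A picture is of the moment at which its call begins.
- close_job(): hands the job in; it is judged then, once.
The state is a dict: "time": time; "joint_positions": joint angles; "joint_vel": joint speeds; "joint_torque": joint torques, N m; "ee_pos": TCP position; "eef_rot": TCP orientation; "ft_force": force on the tool from outside, world axes, zero at the start; "torque": the same for the moment, N m; "width": finger opening in m; "grip_force": force on a finger pad.
Only numpy, scipy, OpenCV 4.12 (cv2) and the standard library are available. Lean on these libraries where they do the work, as an engineer would, in place of code of your own. Each camera call takes 0.05 s, during which the arm holds its last target. There are 200 camera calls.

## Task

A flat tin lies at the back of one lane of the wooden worktop tidy, behind a spice jar. Move that jar out of the way, get the flat tin out and set it down flat on the wooden board, then stand the jar back upright where it stood. Do not bear down hard on the tin in the tidy or slam it on the board, do not tip the jars over, and leave the other jar, the tall tin, the mug and the timer where they are.

Things in the scene. Friction and masses are not known exactly. Their poses are not given: they have to be found in the camera images.
- tidy: fixed tidy with pale wooden walls, 196 by 180 mm (x, y), open above and at the front (-x); smooth slippery steel floor 4 thick (friction about 0.15). Two lanes along x, 72 wide, between 12 thick walls, tops at z 40; lane centres at y = +42 and -42. Floor's front edge at x = -92, back wall's inner face at x = +92. Origin on the worktop under the middle of the lanes; x points to the back wall
- flat_tin: flat closed tin, 63 (its x) by 105 (its y) by 26 mm high, 0.1 to 0.2 kg; origin at the centre of its underside. Lies at the back of either lane, long side along the lane, ends and sides too near the walls for fingers. Its rigid top can be pressed lightly with closed fingertips and the tin drawn along by friction till its end juts out of the open front, where its 63 width can be gripped
- jar_one: spice jar with green screw cap, 46 mm across and 106 mm high, 0.11 kg, cap from z 85 to 105. Origin at the centre of its underside. Stands at the front of one lane, close in front of what lies behind it
- jar_two: second spice jar of the same shape and size, at the front of the other lane. Origin at the centre of its underside
- tall_tin: upright round tin, 57 mm across and 72 mm high, at the back of the lane that does not hold the flat tin. Origin at the centre of its underside
- board: fixed wooden serving board, 240 (x) by 180 (y) by 12 mm thick, flat on the worktop left of the tidy. Origin at the centre of its underside; its top is 12 above the origin
- mug: spotted mug, 82 across (117 with handle), 91 mm high; bystander right of the tidy. The worktop nearer than the mug (150 to 250 right of the tidy's middle line, in front of the tidy's open front) is free. Origin at the centre of its underside
- timer: round kitchen timer, 63 mm across, 48 mm high; bystander left of the tidy. Origin at the centre of its underside

How it is judged:
By the outcome, as a careful person would: the job done as asked, in the order asked, and still so for the second after the job is handed in, with the robot touching nothing.
It also fails if it takes over 72 s, if anything falls off the work surface, if the arm or the gripper's body presses on something with over 40 N, if the wrist force passes 120 N, or if a joint passes its speed limit or range.

## Working session

There is one attempt and no reset: what is moved stays moved. The work goes in short steps, Python scripts to look and compute and a tool call to move; the robot and the scene stay as the last step left them, time stands still between calls to the robot, and variables do not carry over. Pictures are saved under pics/ and viewed, at most 10 in all, crops included, and the job is handed in when it is done.

Besides the shell and the picture viewer there is one more tool, called after ">>>" in YAML: its name, and indented under it one key for each argument. step_arm: Moves the arm, as the interface text tells. Shifts and turns lie within -1 to 1; 1 stands for 25 mm of shift or 0.12 rad of turn. Its arguments: {"type":"object","properties":{"delta_pos":{"type":"array"},"turn":{"type":"array"},"grip":{"type":"number"},"newtons":{"type":"number"}},"required":["delta_pos","turn"]}

```bash
mkdir -p pics; cat > h.py <<'E'
from bench import *
import numpy as np, cv2
def cloud(c):
    z=c["z_map"]; K=c["mtx"]; v,u=np.mgrid[:480,:640]
    x=(u-K[0,2])/K[0,0]*z; y=(v-K[1,2])/K[1,1]*z
    P=np.stack([x,-y,-z,np.ones_like(z)],-1)@np.linalg.inv(c["view"]).T
    P=P[...,:3]; P[z==0]=np.nan
    return P
E
python3 - <<'E'
from h import *
s=read_state(); print(s)
ims=[]
for n in("top","scene"):
    c=camera(n); np.savez(f"/tmp/{n}.npz",**c); cv2.imwrite(f"pics/{n}0.png",c["image"][...,::-1])
    P=cloud(c); print(n,c["mtx"].tolist(), np.linalg.inv(c["view"])[:3,3])
    print(np.round(P[60::90,40::140],3).tolist())
E
```

```text
{'time': 0.0, 'joint_positions': array([ 1.32142138,  0.33287222, -0.06472415,  1.46094402,  0.02161141,
        1.3498732 , -0.08853352]), 'joint_vel': array([-0.00082347,  0.00044575, -0.00156157,  0.00071213,  0.00148867,
       -0.00215024,  0.00067185]), 'joint_torque': array([-7.56738191e-04, -6.23245811e+01,  2.45333748e-02, -3.89902675e+01,
       -6.12583570e-02,  3.96425917e-02,  1.50664137e-04]), 'ee_pos': array([ 0.14044227, -0.60862593,  0.22175249]), 'eef_rot': array([ 9.93577553e-01,  1.13151027e-01, -1.12628028e-04, -6.91208920e-04]), 'ft_force': array([ 0.02303706, -0.54780171,  0.62542389]), 'torque': array([-0.01969126, -0.00103161, -0.04696778]), 'grip_force': 0.0, 'width': 0.08701906354968482}
top [[438.006926651328, 0.0, 318.035701660002], [0.0, 438.006926651328, 236.79324447279643], [0.0, 0.0, 1.0]] [ 0.45065517 -0.13072343  0.87116   ]
[[[0.684, 0.142, 0.488], [0.983, 0.183, -0.002], [0.845, -0.123, 0.226], [0.908, -0.381, 0.125], [0.787, -0.502, 0.324]], [[0.746, 0.411, 0.078], [0.777, 0.17, -0.001], [0.78, -0.123, -0.001], [0.781, -0.414, 0.001], [0.711, -0.
[... 421 characters left out ...]
82651], [0.0, 476.36383465114585, 239.09593664799038], [0.0, 0.0, 1.0]] [0.21254368 0.46872413 0.52533373]
[[[0.528, 0.296, 0.444], [1.017, -0.269, 0.258], [0.802, -0.488, 0.245], [0.554, -0.734, 0.231], [0.269, -1.013, 0.216]], [[1.246, -0.037, 0.079], [0.858, -0.092, 0.157], [0.796, -0.486, 0.027], [nan, nan, nan], [0.196, -0.896, 0.025]], [[1.052, 0.113, -0.001], [0.829, -0.032, -0.0], [0.572, -0.126, 0.043], [0.377, -0.331, -0.0], [0.125, -0.752, -0.149]], [[0.792, 0.267, 0.033], [0.657, 0.138, -0.002], [0.48, 0.021, -0.003], [0.309, -0.164, -0.067], [0.092, -0.379, -0.13]], [[0.689, 0.343, -0.002], [0.543, 0.25, -0.001], [0.391, 0.164, 0.012], [0.27, -0.2, -0.336], [0.1, -0.026, 0.01]]]
```

View pics/top0.png

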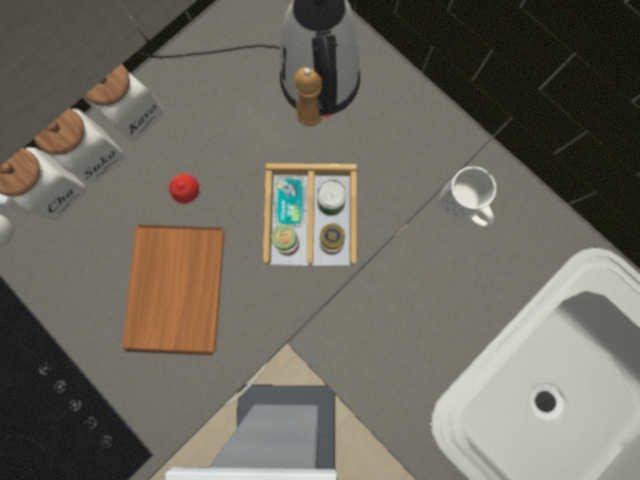

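View pics/scene0.png

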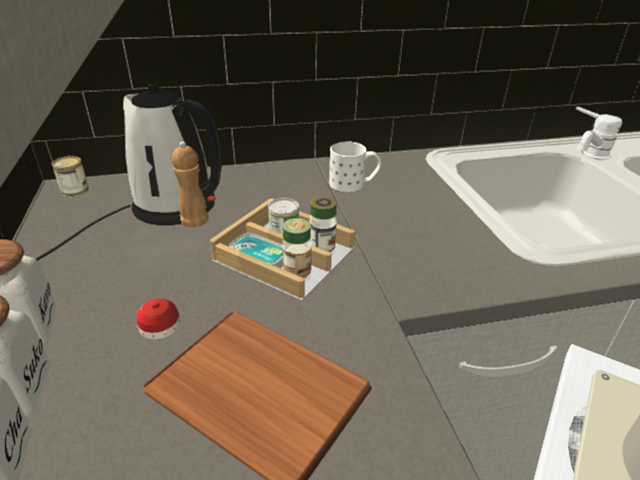

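The top view shows the flat tin in the left lane (288,200), with its jar at (285,239). The other jar is at (332,237), the tall tin at (331,195), the board around (175,290), the timer at (184,188) and the mug at (472,190). Next I'll measure these.

```bash
python3 - <<'E'
from h import *
for n in("top","scene"):
    c=dict(np.load(f"/tmp/{n}.npz")); P=cloud(c); X,Y,Z=P[...,0],P[...,1],P[...,2]
    reg=(X>.4)&(X<.75)&(Y>-.25)&(Y<.02)
    def rect(name,m):
        p=P[m]; 
        if len(p)<5: print(n,name,len(p));return
        r=cv2.minAreaRect(p[:,:2].astype(np.float32)*1000)
        print(n,name,len(p),np.round(p.mean(0),4),"rect",np.round(r[0],1),np.round(r[1],1),round(r[2],2))
    rect("walls",reg&(Z>.034)&(Z<.044))
    rect("floor",reg&(Z>.0025)&(Z<.007))
    rect("flat",reg&(Z>.024)&(Z<.033)&(Y>-.12))
    k,l=cv2.connectedComponents((reg&(Z>.098)&(Z<.115)).astype(np.uint8))
    for i in range(1,k): rect("cap",l==i)
    k,l=cv2.connectedComponents((reg&(Z>.066)&(Z<.08)).astype(np.uint8))
    for i in range(1,k): rect("tall",l==i)
    rect("board",(X>.2)&(X<.65)&(Y>.03)&(Y<.35)&(Z>.008)&(Z<.016))
    rect("timer",(X>.5)&(X<.7)&(Y>.05)&(Y<.25)&(Z>.017))
    rect("mug",(X>.45)&(X<.75)&(Y>-.55)&(Y<-.32)&(Z>.06)&(Z<.1))
E
```

```text
top walls 1919 [ 0.6368 -0.1061  0.0387] rect [ 637.4 -105.5] [178.6 196. ] 89.89
top floor 1607 [ 0.6043 -0.1175  0.0038] rect [ 575.1 -115.4] [349.3 265.9] 0.36
top flat 1464 [ 0.6646 -0.0647  0.0265] rect [631.2 -71.5] [ 91.1 187.7] 87.98
top cap 511 [ 0.581  -0.1476  0.1082] rect [ 581.3 -147.8] [43.  44.6] 1.71
top cap 508 [ 0.5782 -0.0618  0.1081] rect [578.4 -61.6] [44.1 42.6] 0.18
top tall 711 [ 0.667  -0.1463  0.0718] rect [ 666.8 -146.1] [55.5 54.5] 0.16
top tall 2
top tall 46 [ 0.5635 -0.0695  0.073 ] rect [566.4 -66.8] [18.8 45.8] 22.3
top tall 49 [ 0.5643 -0.1444  0.0736] rect [ 566.6 -145.1] [43.1 15.7] 78.85
top tall 1
top board 11058 [0.4876 0.1606 0.0108] rect [407.7 208. ] [270.5 418.9] 87.9
top timer 9396 [0.6699 0.155  0.446 ] rect [662.4 180.2] [ 51.9 139.5] 34.3
top mug 1037 [ 0.676  -0.4264  0.079 ] rect [ 706.3 -451.7] [111.4 184.6] 50.89
scene walls 1707 [ 0.6308 -0.0762  0.0383] rect [ 633.5 -104.9] [194.1 183.1] 0.16
scene floor 573 [ 0.5792 -0.0826  0.004 ] rect [ 633.3 -101.3] [174.2 195.1] 89.78
scene flat 1793 [ 0.6493 -0.0585  0.0272] rect [633.9 -66.8] [105.9 195.4] 89.71
scene cap 378 [ 0.5766 -0.1411  0.1065] rect [ 578.8 -145.3] [44.3 43.4] 41.34
scene cap 467 [ 0.5737 -0.0549  0.1066] rect [576.4 -58.8] [44.1 44.3] 26.1
scene tall 490 [ 0.6635 -0.1433  0.0715] rect [ 664.7 -145.5] [53.8 60.4] 35.43
scene tall 194 [ 0.5703 -0.1327  0.0727] rect [ 574.7 -136.6] [47.4 28.5] 25.61
scene tall 216 [ 0.5676 -0.0458  0.073 ] rect [570.  -51.4] [46.7 28.4] 37.19
scene tall 1
scene board 21378 [0.4781 0.1714 0.0107] rect [488.4 162.5] [180.3 249.7] 88.36
scene timer 3510 [0.6373 0.1892 0.3153] rect [649.4 196.4] [ 56.4 176.8] 37.13
scene mug 1012 [ 0.6759 -0.4205  0.0764] rect [ 704.  -451.1] [111.1 188.8] 49.72
```

>>> step_arm:
  delta_pos:
    - [0.8,1,0]
    - [0.8,1,0]
    - [0.8,1,0]
    - [0.8,1,0]
    - [0.8,1,0]
    - [0.8,1,0]
    - [0.8,1,0]
    - [0.8,1,0]
    - [0.8,1,0]
    - [0.8,1,0]
    - [0.8,1,0]
  turn: [0.51,0.51,0.51,0.51,0.51,0.51,0.51,0.51,0.51,0.51,0.51]
  grip: 0

```text
time: 1.2
ee_pos: [0.3617, -0.3321, 0.2225]
eef_rot: [0.9, 0.437, -0.0, 0.0]
ft_force: [0.3, 0.1, -1.4]
width: 0.0872
grip_force: 0.0
```

>>> step_arm:
  delta_pos:
    - [0.8,1,0]
    - [0.8,1,0]
    - [0.8,1,0]
    - [0.8,1,0]
    - [0.8,1,0]
    - [0.8,1,0]
    - [0.8,1,0]
    - [0.8,1,0]
    - [0.8,1,0]
    - [0.8,1,0]
    - [0.65,0.9,0]
    - [0,0,0]
  turn: [0.51,0.51,0.51,0.51,0.51,0.51,0.51,0.51,0.51,0.51,0.5,0]

```text
time: 2.4
ee_pos: [0.5779, -0.0561, 0.2224]
eef_rot: [0.703, 0.711, 0.001, -0.001]
ft_force: [-0.6, 0.7, -0.3]
width: 0.0873
grip_force: 0.0
```

```bash
python3 - <<'E'
from h import *
s=read_state(); print({k:np.round(s[k],4) for k in("time","joint_positions","ee_pos","eef_rot","ft_force")})
c=camera("wrist"); cv2.imwrite("pics/w1.png",c["image"][...,::-1]);print(c["mtx"],c["view"])
E
```

```text
{'time': np.float64(2.4), 'joint_positions': array([ 0.5801,  0.3069, -0.6831,  1.5544,  0.194 ,  1.3498, -0.1125]), 'ee_pos': array([ 0.5779, -0.0561,  0.2224]), 'eef_rot': array([ 0.7035,  0.7107,  0.0011, -0.0008]), 'ft_force': array([-0.5606,  0.7335, -0.2527])}
[[371.64829954   0.         319.80574382]
 [  0.         371.64829954 241.02441538]
 [  0.           0.           1.        ]] [[ 9.99936963e-01  1.12185419e-02  4.63951336e-04 -5.76417923e-01]
 [-1.07584758e-02  9.69118539e-01 -2.46360535e-01  9.00353041e-02]
 [-3.21342983e-03  2.46340014e-01  9.69178142e-01 -3.73186415e-01]
 [ 0.00000000e+00  0.00000000e+00  0.00000000e+00  1.00000000e+00]]
```

View pics/w1.png

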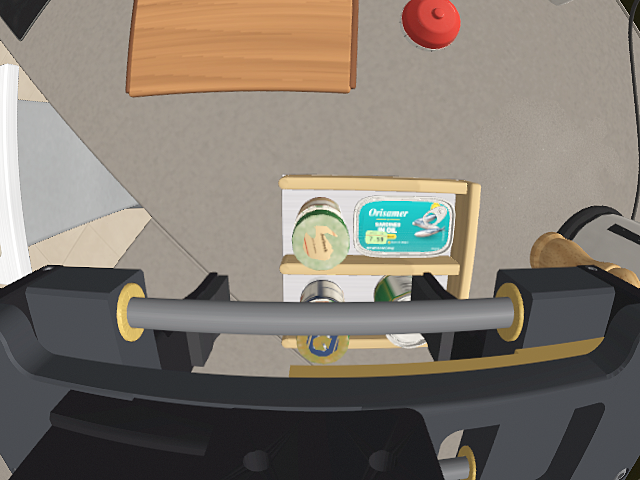

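The wrist view shows jar_one's cap at (320,242), the tin from (355,197) to (455,257), and the lane walls at rows 184 and 265. I'll use this closer view to measure again.

```bash
cat >> h.py <<'E'
def wcloud(c):
    z=c["z_map"]; K=c["mtx"]; v,u=np.mgrid[:480,:640]
    dx=(u-K[0,2])/K[0,0]; dy=(v-K[1,2])/K[1,1]; r=np.hypot(dx,dy)+1e-9; t=np.tan(np.minimum(r,1.4))/r
    P=np.stack([dx*t*z,-dy*t*z,-z,np.ones_like(z)],-1)@np.linalg.inv(c["view"]).T
    P=P[...,:3]; P[(z==0)|(r>1.3)]=np.nan
    return P
def rect(name,P,m):
    m=cv2.morphologyEx(m.astype(np.uint8),cv2.MORPH_OPEN,np.ones((3,3)))
    k,l,st,_=cv2.connectedComponentsWithStats(m)
    if k<2: print(name,"none"); return
    p=P[l==1+np.argmax(st[1:,4])]; r=cv2.minAreaRect(p[:,:2].astype(np.float32)*1000)
    print(name,len(p),"z",round(p[:,2].mean(),4),"rect",np.round(r[0],1),np.round(r[1],1),round(r[2],1),"min",np.round(p.min(0),4),"max",np.round(p.max(0),4))
E
python3 - <<'E'
from h import *
c=camera("wrist"); P=wcloud(c); X,Y,Z=P.transpose(2,0,1); I=np.zeros((480,640),bool); I[:270]=1
rect("cap",P,I&(Z>.1)&(Z<.115)&(X<.63)&(Y>-.1)&(X>.5))
rect("tin",P,I&(Z>.024)&(Z<.035)&(X>.59)&(X<.735)&(Y<-.02)&(Y>-.1))
rect("leftwall",P,I&(Z>.036)&(Z<.045)&(X>.5)&(X<.735)&(Y>-.03)&(Y<0))
rect("board",P,I&(Z>.008)&(Z<.016)&(X>.3)&(X<.65)&(Y>.03)&(Y<.35))
E
```

```text
cap 2681 z 0.1088 rect [577.5 -60. ] [44.5 44.6] 5.0 min [ 0.5554 -0.0827  0.1002] max [ 0.5995 -0.0374  0.1117]
tin 5808 z 0.0265 rect [662.3 -63.3] [105.5  63. ] 1.3 min [ 0.6094 -0.0953  0.024 ] max [ 0.7148 -0.0318  0.0311]
leftwall 2345 z 0.0393 rect [630.2 -21.1] [ 14.1 185.1] 89.1 min [ 0.5377 -0.0296  0.0361] max [ 0.7228 -0.0148  0.0449]
board 20356 z 0.0114 rect [487.9 128.2] [113.9 249.1] 88.2 min [0.363  0.0693 0.008 ] max [0.6137 0.1889 0.0147]
```

>>> step_arm:
  delta_pos:
    - [0,-0.16,-1]
    - [0,0,-1]
    - [0,0,-1]
    - [0,0,-1]
    - [0,0,-0.8]
    - [0,0,-0.5]
    - [0,0,-0.4]
    - [0,0,0]
  turn: [0,0,0,0,0,0,0,0]

```text
time: 3.3
ee_pos: [0.5762, -0.066, 0.0793]
eef_rot: [0.707, 0.707, -0.0, -0.0]
ft_force: [-0.2, 0.3, -0.1]
width: 0.0869
grip_force: 0.0
```

>>> step_arm:
  delta_pos:
    - [0,0,0]
    - [0,0,0]
    - [0,0,0]
    - [0,0,0]
    - [0,0,0]
    - [0,0,0]
    - [0,0,0]
    - [0,0,0]
  turn: [0,0,0,0,0,0,0,0]
  grip: 1
  newtons: 15

```text
time: 4.1
ee_pos: [0.5769, -0.0655, 0.0802]
eef_rot: [0.707, 0.708, 0.0, 0.0]
ft_force: [-0.1, -0.5, 2.0]
width: 0.0446
grip_force: 14.9
```

>>> step_arm:
  delta_pos:
    - [0,0,0.2]
    - [0,0,0.6]
    - [0,0,0.8]
    - [0,0,0.8]
    - [0,0,0.6]
    - [0,0,0.2]
    - [-0.4,0,0]
    - [-0.7,0,0]
    - [-0.8,0,0]
    - [-0.8,0,0]
    - [-0.8,-0.4,0]
    - [-0.5,-0.7,0]
  turn: [0,0,0,0,0,0,0,0,0,0,0,0]

```text
time: 5.3
ee_pos: [0.4744, -0.0922, 0.159]
eef_rot: [0.706, 0.708, -0.001, -0.001]
ft_force: [0.2, -1.1, -1.7]
width: 0.0446
grip_force: 14.9
```

>>> step_arm:
  delta_pos:
    - [0,-0.9,0]
    - [0,-0.9,0]
    - [0,-0.9,0]
    - [0,-0.9,0]
    - [0,-0.9,0]
    - [0,-0.9,0]
    - [0,-0.9,0]
    - [0,-0.9,0]
    - [0,-0.8,0]
    - [0,-0.5,0]
    - [0,0,0]
    - [0,0,0]
  turn: [0,0,0,0,0,0,0,0,0,0,0,0]

```text
time: 6.5
ee_pos: [0.4769, -0.3045, 0.1598]
eef_rot: [0.706, 0.708, 0.0, -0.0]
ft_force: [0.9, 0.9, -1.4]
width: 0.0445
grip_force: 14.9
```

>>> step_arm:
  delta_pos:
    - [0,0,-0.6]
    - [0,0,-0.8]
    - [0,0,-0.8]
    - [0,0,-0.6]
    - [0,0,-0.3]
    - [0,0,-0.12]
    - [0,0,0]
    - [0,0,0]
  turn: [0,0,0,0,0,0,0,0]

```text
time: 7.3
ee_pos: [0.4773, -0.3057, 0.0803]
eef_rot: [0.707, 0.708, 0.0, 0.001]
ft_force: [-0.3, 0.5, -0.6]
width: 0.0447
grip_force: 14.9
```

>>> step_arm:
  delta_pos:
    - [0,0,-0.08]
    - [0,0,-0.06]
    - [0,0,0]
    - [0,0,0]
  turn: [0,0,0,0]

```text
time: 7.7
ee_pos: [0.4769, -0.3056, 0.0762]
eef_rot: [0.707, 0.708, 0.0, 0.0]
ft_force: [0.2, -0.1, -0.7]
width: 0.0446
grip_force: 14.9
```

>>> step_arm:
  delta_pos:
    - [0,0,-0.04]
    - [0,0,0]
    - [0,0,0]
  turn: [0,0,0]

```text
time: 8.0
ee_pos: [0.4772, -0.3058, 0.0761]
eef_rot: [0.707, 0.708, 0.0, 0.001]
ft_force: [-1.7, -0.0, 7.4]
width: 0.0448
grip_force: 15.0
```

Contact at 7 N, so the jar is standing on the worktop. Release and rise.

>>> step_arm:
  delta_pos:
    - [0,0,0.03]
    - [0,0,0]
    - [0,0,0]
    - [0,0,0]
    - [0,0,0]
    - [0,0,0]
  turn: [0,0,0,0,0,0]
  grip: 0

```text
time: 8.6
ee_pos: [0.4768, -0.3055, 0.0757]
eef_rot: [0.707, 0.708, 0.0, -0.0]
ft_force: [-0.4, 0.2, 0.3]
width: 0.0828
grip_force: 0.0
```

>>> step_arm:
  delta_pos:
    - [0,0,0.6]
    - [0,0,1]
    - [0,0,1]
    - [0,0,1]
    - [0,0,0.4]
    - [0,0.6,0]
    - [0.4,1,0]
    - [0.8,1,0]
    - [0.8,1,0]
    - [0.8,1,0]
    - [0.8,1,0]
    - [0.8,1,0]
  turn: [0,0,0,0,0,0,0,0,0,0,0,0]

```text
time: 9.8
ee_pos: [0.5866, -0.138, 0.1745]
eef_rot: [0.706, 0.708, -0.0, -0.001]
ft_force: [0.2, -0.1, -0.2]
width: 0.0874
grip_force: 0.0
```

>>> step_arm:
  delta_pos:
    - [0.8,1,0]
    - [0.8,1,0]
    - [0.8,1,0]
    - [0.8,0.1,0]
    - [0.2,0,0]
    - [0,0,0]
    - [0,0,0]
  turn: [0,0,0,0,0,0,0]
  grip: 1
  newtons: 10

```text
time: 10.5
ee_pos: [0.6708, -0.0635, 0.1752]
eef_rot: [0.707, 0.707, -0.0, -0.0]
ft_force: [-1.2, 0.0, -0.5]
width: 0.039
grip_force: 0.0
```

```bash
python3 - <<'E'
from h import *
s=read_state(); print({k:np.round(s[k],4) for k in("time","joint_positions","ee_pos","ft_force","width")})
c=camera("scene"); P=cloud(c); X,Y,Z=P.transpose(2,0,1)
rect("jar",P,(Z>.09)&(Z<.115)&(X<.55)&(X>.4)&(Y>-.36)&(Y<-.25))
c=camera("wrist"); P=wcloud(c); X,Y,Z=P.transpose(2,0,1); I=np.zeros((480,640),bool); I[:262]=1
rect("tin",P,I&(Z>.024)&(Z<.035)&(X>.59)&(X<.735)&(Y<-.02)&(Y>-.1))
E
```

```text
{'time': np.float64(10.5), 'joint_positions': array([ 0.4434,  0.5369, -0.6052,  1.3519,  0.3031,  1.3461, -0.1624]), 'ee_pos': array([ 0.6708, -0.0635,  0.1752]), 'ft_force': array([-1.197e+00,  9.000e-04, -5.489e-01]), 'width': np.float64(0.039)}
jar 365 z 0.101 rect [ 474.3 -298.5] [45.5 44.4] 88.1 min [ 0.4522 -0.3217  0.09  ] max [ 0.4967 -0.276   0.1069]
tin 8039 z 0.0265 rect [661.7 -63.3] [104.6  61. ] 0.2 min [ 0.6094 -0.094   0.024 ] max [ 0.714  -0.0329  0.0306]
```

>>> step_arm:
  delta_pos:
    - [0,0,-0.8]
    - [0,0,-1]
    - [0,0,-1]
    - [0,0,-1]
    - [0,0,-0.8]
    - [0,0,-0.5]
    - [0,0,-0.2]
    - [0,0,0]
    - [0,0,0]
  turn: [0,0,0,0,0,0,0,0,0]

```text
time: 11.5
ee_pos: [0.6724, -0.0631, 0.0445]
eef_rot: [0.707, 0.707, 0.001, 0.001]
ft_force: [-0.7, 0.1, 0.3]
width: 0.0007
grip_force: 0.0
```

>>> step_arm:
  delta_pos:
    - [0,0,-0.06]
    - [0,0,-0.06]
    - [0,0,-0.06]
    - [0,0,0]
    - [0,0,0]
  turn: [0,0,0,0,0]

```text
time: 12.0
ee_pos: [0.6718, -0.063, 0.0388]
eef_rot: [0.707, 0.708, 0.0, 0.0]
ft_force: [-0.2, -0.4, -0.1]
width: 0.0004
grip_force: 0.0
```

>>> step_arm:
  delta_pos:
    - [0,0,-0.1]
    - [0,0,-0.1]
    - [0,0,-0.06]
    - [0,0,0]
    - [0,0,0]
  turn: [0,0,0,0,0]

```text
time: 12.5
ee_pos: [0.6718, -0.063, 0.0323]
eef_rot: [0.707, 0.708, 0.0, -0.0]
ft_force: [0.0, -0.6, 0.5]
width: 0.0004
grip_force: 0.0
```

>>> step_arm:
  delta_pos:
    - [0,0,-0.04]
    - [0,0,0]
    - [0,0,0]
  turn: [0,0,0]

```text
time: 12.8
ee_pos: [0.6718, -0.063, 0.0314]
eef_rot: [0.707, 0.708, 0.0, 0.0]
ft_force: [0.3, 0.6, 0.7]
width: 0.0006
grip_force: 0.0
```

>>> step_arm:
  delta_pos:
    - [0,0,-0.04]
    - [0,0,0]
    - [0,0,0]
  turn: [0,0,0]

```text
time: 13.1
ee_pos: [0.6718, -0.063, 0.0303]
eef_rot: [0.707, 0.708, 0.0, -0.0]
ft_force: [-0.6, -0.4, -0.0]
width: 0.0006
grip_force: 0.0
```

>>> step_arm:
  delta_pos:
    - [0,0,-0.03]
    - [0,0,0]
    - [0,0,0]
  turn: [0,0,0]

```text
time: 13.4
ee_pos: [0.672, -0.063, 0.0301]
eef_rot: [0.707, 0.708, 0.0, 0.0]
ft_force: [-2.2, -0.2, 5.8]
width: 0.0007
grip_force: 2.8
```

>>> step_arm:
  delta_pos:
    - [-0.1,0,0]
    - [-0.2,0,0]
    - [-0.25,0,0]
    - [-0.25,0,0]
    - [-0.2,0,0]
    - [0,0,0]
  turn: [0,0,0,0,0,0]

```text
time: 14.0
ee_pos: [0.6461, -0.0631, 0.03]
eef_rot: [0.707, 0.708, -0.0, 0.0]
ft_force: [-2.3, 0.2, 7.6]
width: 0.0004
grip_force: 3.8
```

```bash
cat > tin.py <<'E'
from h import *
s=read_state(); print({k:np.round(s[k],4) for k in("time","ee_pos","ft_force")})
c=camera("wrist"); P=wcloud(c); X,Y,Z=P.transpose(2,0,1); I=np.zeros((480,640),bool); I[:300]=1
rect("tin",P,I&(Z>.023)&(Z<.034)&(X>.45)&(X<.735)&(Y<-.03)&(Y>-.1))
c=camera("scene"); cv2.imwrite("pics/s_tin.png",c["image"][...,::-1]); P=cloud(c); X,Y,Z=P.transpose(2,0,1)
rect("tin",P,(Z>.023)&(Z<.034)&(X>.45)&(X<.735)&(Y<-.033)&(Y>-.1))
E
python3 tin.py
```

```text
{'time': np.float64(14.0), 'ee_pos': array([ 0.6461, -0.0631,  0.03  ]), 'ft_force': array([-2.3069,  0.1682,  7.6082])}
tin 8224 z 0.0266 rect [636.4 -43.3] [ 22.1 104.1] 89.2 min [ 0.5843 -0.0545  0.0233] max [ 0.6883 -0.0322  0.0339]
tin 949 z 0.0261 rect [636.  -68.8] [ 62.8 106.8] 89.5 min [ 0.5827 -0.1     0.0232] max [ 0.6894 -0.037   0.034 ]
```

The tin follows the fingers: its front is at 0.584 and it has moved 25 mm. Drawing it 87 mm further.

>>> step_arm:
  delta_pos:
    - [-0.15,0,0]
    - [-0.25,0,0]
    - [-0.3,0,0]
    - [-0.3,0,0]
    - [-0.3,0,0]
    - [-0.2,0,0]
    - [-0.1,0,0]
    - [0,0,0]
  turn: [0,0,0,0,0,0,0,0]

```text
time: 14.9
ee_pos: [0.6063, -0.0631, 0.03]
eef_rot: [0.707, 0.707, -0.0, 0.0]
ft_force: [-0.7, 0.7, 7.6]
width: 0.0003
grip_force: 3.8
```

>>> step_arm:
  delta_pos:
    - [-0.15,0,0]
    - [-0.25,0,0]
    - [-0.3,0,0]
    - [-0.3,0,0]
    - [-0.3,0,0]
    - [-0.3,0,0]
    - [-0.2,0,0]
    - [-0.1,0,0]
    - [0,0,0]
  turn: [0,0,0,0,0,0,0,0,0]

```text
time: 15.8
ee_pos: [0.5587, -0.0631, 0.03]
eef_rot: [0.707, 0.707, -0.0, 0.0]
ft_force: [-0.6, -0.9, 8.0]
width: 0.0005
grip_force: 4.1
```

```bash
python3 tin.py
```

```text
{'time': np.float64(15.8), 'ee_pos': array([ 0.5587, -0.0631,  0.03  ]), 'ft_force': array([-0.6135, -0.8633,  8.0354])}
tin 8243 z 0.0266 rect [548.8 -43.7] [104.4  22.3] 0.4 min [ 0.4966 -0.0548  0.0236] max [ 0.601  -0.0324  0.034 ]
tin 1146 z 0.026 rect [548.2 -66.6] [ 66.8 105.3] 89.7 min [ 0.4956 -0.1     0.023 ] max [ 0.6008 -0.0331  0.0338]
```

View pics/s_tin.png

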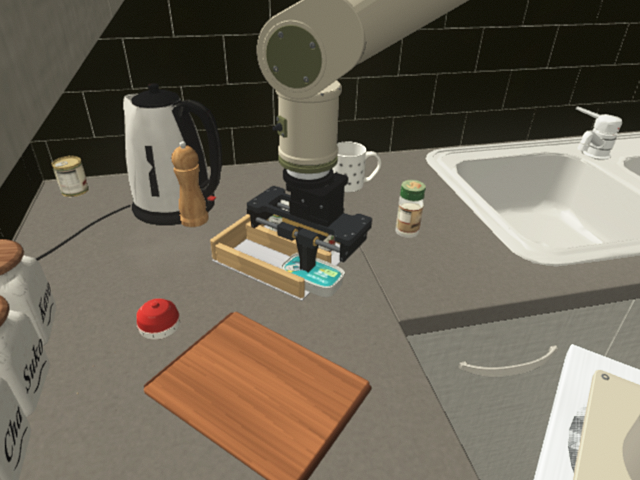

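Tin juts 41 mm. The parked jar is upright at (409,208). Now rise, turn the gripper by 90° and open it to grip across the width.

>>> step_arm:
  delta_pos:
    - [0,0,0.3]
    - [0,0,1]
    - [0,0,1]
    - [0,0,1]
    - [-0.3,0,1]
    - [-0.5,0,0]
    - [-0.5,0,0]
    - [-0.5,0,0]
    - [-0.18,0,0]
    - [0,0,0]
    - [0,0,0]
    - [0,0,0]
  turn: [0,0,0,0,-1,-1,-1,-1,-1,-1,-1,-1]

```text
time: 17.1
ee_pos: [0.5088, -0.063, 0.1368]
eef_rot: [0.954, 0.299, -0.001, -0.0]
ft_force: [0.3, -0.2, 0.4]
width: 0.0001
grip_force: 0.0
```

>>> step_arm:
  delta_pos:
    - [0,0,0]
    - [0,0,0]
    - [0,0,0]
    - [0,0,0]
    - [0,0,0]
    - [0,0,0]
    - [0,0,0]
    - [0,0,0]
  turn: [-1,-1,-1,-1,-0.8,-0.29,0,0]
  grip: 0

```text
time: 17.9
ee_pos: [0.5093, -0.063, 0.1369]
eef_rot: [1.0, 0.001, -0.0, 0.0]
ft_force: [0.0, 0.5, 0.9]
width: 0.0563
grip_force: 0.0
```

```bash
cat > t2.py <<'E'
from h import *
s=read_state(); print({k:np.round(s[k],4) for k in("time","ee_pos","eef_rot","joint_positions")})
c=camera("wrist"); cv2.imwrite("pics/w2.png",c["image"][...,::-1]); P=wcloud(c); X,Y,Z=P.transpose(2,0,1)
rect("tin",P,(Z>.023)&(Z<.034)&(X>.45)&(X<.735)&(Y<-.033)&(Y>-.097))
rect("jar2",P,(Z>.1)&(Z<.115)&(X>.53)&(X<.63)&(Y<-.11)&(Y>-.19))
E
python3 t2.py
```

```text
{'time': np.float64(17.9), 'ee_pos': array([ 0.5093, -0.063 ,  0.1369]), 'eef_rot': array([ 1.0e+00,  1.2e-03, -3.0e-04,  0.0e+00]), 'joint_positions': array([ 0.4838,  0.1929, -0.4941,  1.8398,  0.1006,  1.1341, -1.6136])}
tin 11292 z 0.0265 rect [548.3 -64.3] [104.5  62.7] 0.7 min [ 0.4961 -0.0959  0.023 ] max [ 0.6005 -0.033   0.031 ]
jar2 5062 z 0.1087 rect [ 579.7 -146.8] [45.2 44.5] 81.9 min [ 0.5575 -0.1697  0.1   ] max [ 0.6024 -0.1237  0.1116]
```

View pics/w2.png

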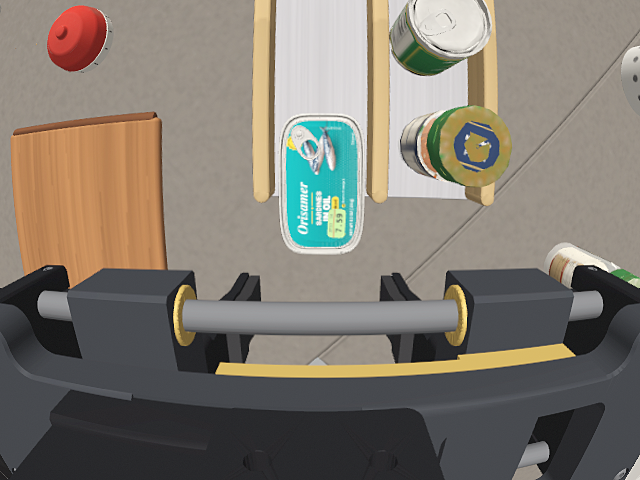

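The tin is at (322,185) px, straight, with rounded corners, jutting out of the lane. Jar_two is clear. Descending with the fingers either side of the tin.

>>> step_arm:
  delta_pos:
    - [0.15,-0.03,-0.6]
    - [0,0,-1]
    - [0,0,-1]
    - [0,0,-1]
    - [0,0,-0.8]
    - [0,0,-0.4]
    - [0,0,-0.2]
    - [0,0,0]
    - [0,0,0]
  turn: [0,0,0,0,0,0,0,0,0]

```text
time: 18.85
ee_pos: [0.5142, -0.0638, 0.0128]
eef_rot: [1.0, 0.001, 0.001, 0.0]
ft_force: [0.1, -1.2, 0.7]
width: 0.0874
grip_force: 0.0
```

>>> step_arm:
  delta_pos:
    - [0,0,-0.1]
    - [0,0,-0.08]
    - [0,0,0]
    - [0,0,0]
  turn: [0,0,0,0]

```text
time: 19.25
ee_pos: [0.5136, -0.0638, 0.0077]
eef_rot: [1.0, 0.001, 0.0, 0.0]
ft_force: [0.4, 0.2, 0.0]
width: 0.087
grip_force: 0.0
```

>>> step_arm:
  delta_pos:
    - [0,0,0]
    - [0,0,0]
    - [0,0,0]
    - [0,0,0]
    - [0,0,0]
    - [0,0,0]
  turn: [0,0,0,0,0,0]
  grip: 1
  newtons: 35

```text
time: 19.85
ee_pos: [0.5136, -0.0638, 0.0077]
eef_rot: [1.0, 0.001, 0.0, 0.0]
ft_force: [-0.4, -0.5, 0.8]
width: 0.0586
grip_force: 39.6
```

>>> step_arm:
  delta_pos:
    - [0,0,0.1]
    - [0,0,0.15]
    - [-0.1,0,0]
    - [-0.3,0,0]
    - [-0.4,0,0]
    - [-0.5,0,0]
    - [-0.5,0,0]
    - [-0.5,0,0]
    - [-0.4,0,0]
    - [-0.2,0,0]
    - [-0.1,0,0]
    - [0,0,0]
  turn: [0,0,0,0,0,0,0,0,0,0,0,0]

```text
time: 21.05
ee_pos: [0.4386, -0.0638, 0.0139]
eef_rot: [1.0, 0.001, 0.0, 0.0]
ft_force: [-0.4, 0.2, -1.4]
width: 0.0585
grip_force: 39.0
```

```bash
cat > t3.py <<'E'
from h import *
import sys
s=read_state(); print({k:np.round(s[k],4) for k in("time","ee_pos","ft_force","width")})
c=camera("scene"); im=c["image"][...,::-1]; cv2.imwrite(sys.argv[1],cv2.resize(im[180:420,180:500],None,fx=2,fy=2))
E
python3 t3.py pics/s3.png
```

```text
{'time': np.float64(21.05), 'ee_pos': array([ 0.4386, -0.0638,  0.0139]), 'ft_force': array([-0.3538,  0.186 , -1.3968]), 'width': np.float64(0.0585)}
```

View pics/s3.png

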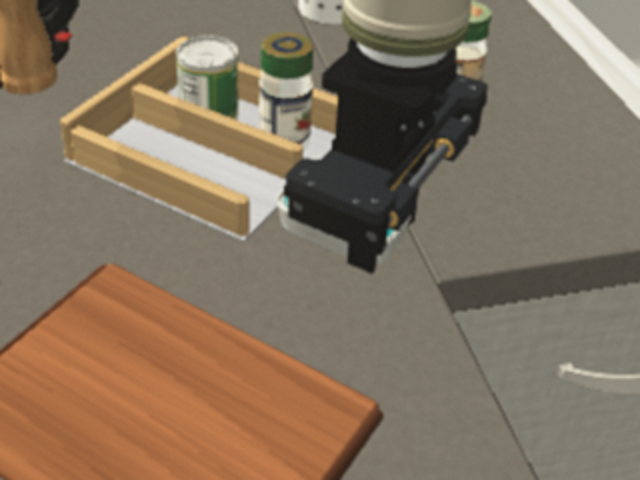

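The tin is held level, clear of the tidy. Carrying it over the board.

>>> step_arm:
  delta_pos:
    - [0,0,0.4]
    - [0,0,0.6]
    - [0.1,0,0.6]
    - [0.1,0.3,0.2]
    - [0.1,0.6,0]
    - [0.1,0.9,0]
    - [0.06,1,0]
    - [0,1,0]
    - [0,1,0]
    - [0,1,0]
    - [0,1,0]
    - [0,0.9,0]
  turn: [0,0,0,0,0,0,0,0,0,0,0,0]

```text
time: 22.3
ee_pos: [0.4499, 0.1308, 0.0589]
eef_rot: [1.0, 0.001, 0.0, -0.0]
ft_force: [-0.8, -0.0, -1.3]
width: 0.0582
grip_force: 39.0
```

>>> step_arm:
  delta_pos:
    - [0,0.7,0]
    - [0,0.4,0]
    - [0,0.2,0]
    - [0,0,-0.3]
    - [0,0,-0.5]
    - [0,0,-0.3]
    - [0,0,0]
    - [0,0,0]
  turn: [0,0,0,0,0,0,0,0]

```text
time: 23.1
ee_pos: [0.4499, 0.1609, 0.031]
eef_rot: [1.0, 0.0, -0.0, 0.0]
ft_force: [0.6, 1.0, -0.7]
width: 0.0584
grip_force: 39.0
```

```bash
python3 - <<'E'
from h import *
s=read_state(); print({k:np.round(s[k],4) for k in("time","ee_pos","ft_force","width")})
c=camera("wrist"); P=wcloud(c); X,Y,Z=P.transpose(2,0,1)
m=(Z>.025)&(Z<.075)&(X>.46)&(X<.56)&(Y>.12)&(Y<.2); m[270:]=0
p=P[m]; A=np.c_[p[:,:2]-[.49,.16],np.ones(len(p))]; print(len(p),np.linalg.lstsq(A,p[:,2],rcond=None)[0]); rect("tin",P,m)
E
```

```text
{'time': np.float64(23.1), 'ee_pos': array([0.4499, 0.1609, 0.031 ]), 'ft_force': array([ 0.642 ,  1.0326, -0.7132]), 'width': np.float64(0.0584)}
26744 [-0.01809351  0.00168764  0.04882566]
tin 26728 z 0.0486 rect [502.4 160.5] [69.9 63.4] 0.1 min [0.4674 0.1288 0.0448] max [0.5374 0.1922 0.0537]
```

>>> step_arm:
  delta_pos:
    - [0,0,-0.2]
    - [0,0,-0.2]
    - [0,0,-0.1]
    - [0,0,0]
    - [0,0,0]
  turn: [0,0,0,0,0]

```text
time: 23.65
ee_pos: [0.4501, 0.1613, 0.0188]
eef_rot: [1.0, 0.001, -0.0, 0.0]
ft_force: [0.3, 0.4, -1.4]
width: 0.0582
grip_force: 39.0
```

>>> step_arm:
  delta_pos:
    - [0,0,-0.04]
    - [0,0,-0.04]
    - [0,0,0]
    - [0,0,0]
  turn: [0,0,0,0]

```text
time: 24.05
ee_pos: [0.4501, 0.1612, 0.0168]
eef_rot: [1.0, 0.001, 0.0, 0.0]
ft_force: [0.1, -0.5, -1.8]
width: 0.0582
grip_force: 39.1
```

>>> step_arm:
  delta_pos:
    - [0,0,-0.03]
    - [0,0,0]
    - [0,0,0]
  turn: [0,0,0]

```text
time: 24.35
ee_pos: [0.4501, 0.1612, 0.0161]
eef_rot: [1.0, 0.001, 0.0, 0.0]
ft_force: [-0.5, 0.2, -1.0]
width: 0.0585
grip_force: 39.3
```

>>> step_arm:
  delta_pos:
    - [0,0,-0.03]
    - [0,0,0]
    - [0,0,0]
  turn: [0,0,0]

```text
time: 24.65
ee_pos: [0.4501, 0.1613, 0.0157]
eef_rot: [1.0, 0.001, 0.0, 0.0]
ft_force: [-1.3, -0.7, 5.9]
width: 0.0587
grip_force: 39.7
```

>>> step_arm:
  delta_pos:
    - [0,0,0.02]
    - [0,0,0]
    - [0,0,0]
    - [0,0,0]
    - [0,0,0]
  turn: [0,0,0,0,0]
  grip: 0

```text
time: 25.15
ee_pos: [0.45, 0.1612, 0.0158]
eef_rot: [1.0, 0.001, -0.0, 0.0]
ft_force: [0.1, 0.2, -0.3]
width: 0.0853
grip_force: 0.0
```

>>> step_arm:
  delta_pos:
    - [0,0,0.3]
    - [0,0,0.7]
    - [0,0,1]
    - [0,0,1]
    - [0,0,1]
    - [0,0,1]
    - [0,0,1]
    - [0.1,-0.6,0.4]
    - [0.1,-1,0]
    - [0.1,-1,0]
    - [0.1,-1,0]
    - [0.1,-1,0]
  turn: [0,0,0,0,0,0,0,0.9,0.9,0.9,0.9,0.9]

```text
time: 26.35
ee_pos: [0.4625, 0.0454, 0.1764]
eef_rot: [0.963, 0.27, 0.0, 0.0]
ft_force: [0.7, 0.0, 0.3]
width: 0.087
grip_force: 0.0
```

>>> step_arm:
  delta_pos:
    - [0.1,-1,0]
    - [0.1,-1,0]
    - [0.1,-1,0]
    - [0.1,-1,0]
    - [0.1,-1,0]
    - [0.08,-1,0]
    - [0,-1,0]
    - [0,-1,0]
    - [0,-1,0]
    - [0,-1,0]
    - [0,-1,0]
    - [0,-1,0]
  turn: [0.9,0.9,0.9,0.9,0.9,0.9,0.9,0.9,0.9,0.49,0,0]

```text
time: 27.55
ee_pos: [0.477, -0.2547, 0.1765]
eef_rot: [0.707, 0.708, 0.0, 0.0]
ft_force: [0.1, 0.1, 0.6]
width: 0.087
grip_force: 0.0
```

>>> step_arm:
  delta_pos:
    - [0,-1,0]
    - [0,-0.6,0]
    - [0,-0.28,0]
    - [0,0,0]
    - [0,0,0]
  turn: [0,0,0,0,0]

```text
time: 28.05
ee_pos: [0.4774, -0.2995, 0.1759]
eef_rot: [0.706, 0.708, 0.0, -0.0]
ft_force: [-0.3, 0.2, -0.9]
width: 0.0872
grip_force: 0.0
```

```bash
python3 - <<'E'
from h import *
s=read_state(); print({k:np.round(s[k],4) for k in("time","ee_pos","eef_rot","joint_positions","width")})
c=camera("wrist"); P=wcloud(c); X,Y,Z=P.transpose(2,0,1); I=np.zeros((480,640),bool); I[:275]=1
rect("jar",P,I&(Z>.09)&(Z<.115)&(X<.55)&(X>.4)&(Y>-.36)&(Y<-.25))
for n in("scene","top"):
    c=camera(n); P=cloud(c); X,Y,Z=P.transpose(2,0,1); cv2.imwrite(f"pics/{n}4.png",c["image"][...,::-1])
    rect("tin",P,(Z>.032)&(Z<.045)&(X<.6)&(X>.36)&(Y>.05)&(Y<.25))
    rect("jar2",P,(Z>.1)&(Z<.115)&(X>.53)&(X<.63)&(Y<-.11)&(Y>-.19))
    rect("tall",P,(Z>.066)&(Z<.08)&(X>.62)&(X<.72)&(Y<-.11)&(Y>-.19))
E
```

```text
{'time': np.float64(28.05), 'ee_pos': array([ 0.4774, -0.2995,  0.1759]), 'eef_rot': array([ 7.062e-01,  7.080e-01,  3.000e-04, -1.000e-04]), 'joint_positions': array([ 0.7771,  0.2503, -0.346 ,  1.6752,  0.0885,  1.2316,  0.4141]), 'width': np.float64(0.0872)}
jar 3341 z 0.1045 rect [ 476.7 -296. ] [43.9 37.3] 0.2 min [ 0.4548 -0.3146  0.0902] max [ 0.4986 -0.2774  0.1077]
tin 2798 z 0.0339 rect [485.3 161.4] [105.4  64.1] 0.9 min [0.4325 0.1291 0.032 ] max [0.5381 0.1933 0.0382]
jar2 357 z 0.107 rect [ 578.3 -145.1] [44.1 44.5] 25.2 min [ 0.5562 -0.1676  0.1001] max [ 0.6018 -0.1232  0.1105]
tall 488 z 0.0716 rect [ 664.3 -144.9] [55.1 58.3] 21.3 min [ 0.6357 -0.1747  0.066 ] max [ 0.6927 -0.1162  0.0761]
tin 1086 z 0.0341 rect [490.  159.8] [97.  62.6] 0.8 min [0.4414 0.1284 0.032 ] max [0.5384 0.1912 0.0386]
jar2 506 z 0.1082 rect [ 581.5 -147.7] [43.1 44.5] 3.7 min [ 0.5597 -0.1699  0.1003] max [ 0.6033 -0.1255  0.1121]
tall 711 z 0.0719 rect [ 667.  -146.1] [54.8 55.2] 89.0 min [ 0.6393 -0.1734  0.066 ] max [ 0.6946 -0.1188  0.0785]
```

The tin lies flat on the board, and the bystanders haven't moved. Fetching the jar.

>>> step_arm:
  delta_pos:
    - [0,0,-0.6]
    - [0,0,-1]
    - [0,0,-1]
    - [0,0,-0.8]
    - [0,0,-0.4]
    - [0,0,-0.16]
    - [0,0,0]
  turn: [0,0,0,0,0,0,0]

```text
time: 28.9
ee_pos: [0.4771, -0.3006, 0.0767]
eef_rot: [0.707, 0.708, 0.0, -0.0]
ft_force: [-1.2, 0.7, 0.8]
width: 0.0869
grip_force: 0.0
```

>>> step_arm:
  delta_pos:
    - [0,0,0]
    - [0,0,0]
    - [0,0,0]
    - [0,0,0]
    - [0,0,0]
    - [0,0,0]
    - [0,0,0]
    - [0,0,0]
  turn: [0,0,0,0,0,0,0,0]
  grip: 1
  newtons: 15

```text
time: 29.7
ee_pos: [0.4771, -0.3008, 0.0769]
eef_rot: [0.707, 0.708, 0.0, 0.0]
ft_force: [1.0, 0.6, 0.4]
width: 0.0449
grip_force: 15.0
```

>>> step_arm:
  delta_pos:
    - [0,0,0.2]
    - [0,0,0.6]
    - [0,0,0.8]
    - [0,0,0.8]
    - [0,0,0.6]
    - [0,0.4,0.2]
    - [0,0.7,0]
    - [0,0.9,0]
    - [0,0.9,0]
    - [0,0.9,0]
    - [0,0.9,0]
    - [0,0.9,0]
  turn: [0,0,0,0,0,0,0,0,0,0,0,0]

```text
time: 30.9
ee_pos: [0.4761, -0.158, 0.1557]
eef_rot: [0.706, 0.708, -0.0, -0.001]
ft_force: [1.3, 0.4, -0.8]
width: 0.0449
grip_force: 15.0
```

>>> step_arm:
  delta_pos:
    - [0,0.9,0]
    - [0,0.9,0]
    - [0,0.9,0]
    - [0,0.8,0]
    - [0,0.4,0]
    - [0,0.08,0]
    - [0.3,0,0]
    - [0.7,0,0]
    - [0.9,0,0]
    - [0.9,0,0]
    - [0.7,0,0]
    - [0.3,0,0]
  turn: [0,0,0,0,0,0,0,0,0,0,0,0]

```text
time: 32.1
ee_pos: [0.5734, -0.0624, 0.1561]
eef_rot: [0.707, 0.707, 0.0, -0.0]
ft_force: [-0.5, 0.2, -1.0]
width: 0.0447
grip_force: 15.0
```

>>> step_arm:
  delta_pos:
    - [0.2,0,0]
    - [0,0,0]
    - [0,0,0]
  turn: [0,0,0]

```text
time: 32.4
ee_pos: [0.5766, -0.0615, 0.1568]
eef_rot: [0.707, 0.707, -0.0, -0.0]
ft_force: [-0.2, -0.3, -1.1]
width: 0.0446
grip_force: 15.0
```

```bash
cat > jar.py <<'E'
from h import *
s=read_state(); print({k:np.round(s[k],4) for k in("time","ee_pos","ft_force","width")})
c=camera("wrist"); P=wcloud(c); X,Y,Z=P.transpose(2,0,1); I=np.zeros((480,640),bool); I[:300]=1
m=I&(Z>.03)&(X<.62)&(X>.54)&(Y>-.11)&(Y<-.03)
for a in np.arange(.06,.22,.02):
    p=P[m&(Z>a)&(Z<a+.02)]
    if len(p)>20: print(round(a,3),len(p),p.min(0).round(4),p.max(0).round(4))
E
python3 jar.py
```

```text
{'time': np.float64(32.4), 'ee_pos': array([ 0.5766, -0.0615,  0.1568]), 'ft_force': array([-0.1697, -0.2885, -1.052 ]), 'width': np.float64(0.0446)}
0.08 227 [ 0.5536 -0.0555  0.0822] [ 0.5974 -0.0375  0.1   ]
0.1 446 [ 0.553  -0.054   0.1001] [ 0.5956 -0.0372  0.12  ]
0.12 590 [ 0.5531 -0.0534  0.12  ] [ 0.5963 -0.0372  0.14  ]
0.14 1333 [ 0.5443 -0.0573  0.14  ] [ 0.6066 -0.0373  0.16  ]
0.16 1983 [ 0.5441 -0.0558  0.16  ] [ 0.607  -0.0379  0.18  ]
0.18 3040 [ 0.5422 -0.0535  0.18  ] [ 0.6089 -0.0382  0.1892]
```

>>> step_arm:
  delta_pos:
    - [0.04,0,-0.4]
    - [0,0,-0.8]
    - [0,0,-0.8]
    - [0,0,-0.5]
    - [0,0,-0.3]
    - [0,0,-0.14]
    - [0,0,0]
    - [0,0,0]
  turn: [0,0,0,0,0,0,0,0]

```text
time: 33.25
ee_pos: [0.5785, -0.0613, 0.084]
eef_rot: [0.707, 0.708, 0.0, 0.0]
ft_force: [0.2, 0.1, -1.1]
width: 0.0447
grip_force: 15.0
```

>>> step_arm:
  delta_pos:
    - [0,0,-0.04]
    - [0,0,-0.03]
    - [0,0,0]
    - [0,0,0]
  turn: [0,0,0,0]

```text
time: 33.65
ee_pos: [0.5781, -0.0613, 0.0817]
eef_rot: [0.707, 0.708, 0.0, 0.0]
ft_force: [-0.0, 0.1, -0.6]
width: 0.0448
grip_force: 15.0
```

>>> step_arm:
  delta_pos:
    - [0,0,-0.03]
    - [0,0,0]
    - [0,0,0]
  turn: [0,0,0]

```text
time: 33.95
ee_pos: [0.5781, -0.0613, 0.0808]
eef_rot: [0.707, 0.708, 0.0, 0.0]
ft_force: [0.4, -0.3, -0.9]
width: 0.0448
grip_force: 15.0
```

>>> step_arm:
  delta_pos:
    - [0,0,-0.03]
    - [0,0,0]
    - [0,0,0]
  turn: [0,0,0]

```text
time: 34.25
ee_pos: [0.5783, -0.0612, 0.0808]
eef_rot: [0.707, 0.708, 0.0, 0.0]
ft_force: [-2.3, -0.3, 5.2]
width: 0.0448
grip_force: 15.0
```

Seated. Release, rise and check.

>>> step_arm:
  delta_pos:
    - [0,0,0.02]
    - [0,0,0]
    - [0,0,0]
    - [0,0,0]
    - [0,0,0]
    - [0,0,0]
  turn: [0,0,0,0,0,0]
  grip: 0

```text
time: 34.85
ee_pos: [0.578, -0.0613, 0.0805]
eef_rot: [0.707, 0.708, 0.0, -0.0]
ft_force: [0.2, 0.3, 1.2]
width: 0.0835
grip_force: 0.0
```

>>> step_arm:
  delta_pos:
    - [0,0,0.4]
    - [0,0,0.8]
    - [0,0,1]
    - [0,0,1]
    - [0,0,1]
    - [0,0,1]
    - [-0.5,0,0.5]
    - [-1,0,0]
    - [-1,0,0]
    - [-1,0,0]
    - [-0.5,0,0]
    - [0,0,0]
  turn: [0,0,0,0,0,0,0,0,0,0,0,0]

```text
time: 36.05
ee_pos: [0.4771, -0.0614, 0.2241]
eef_rot: [0.707, 0.707, -0.0, 0.001]
ft_force: [-0.6, -0.1, -0.3]
width: 0.0871
grip_force: 0.0
```

```bash
python3 - <<'E'
from h import *
s=read_state(); print({k:np.round(s[k],4) for k in("time","ee_pos","ft_force","width")})
for n in("scene","top"):
    c=camera(n); P=cloud(c); X,Y,Z=P.transpose(2,0,1); cv2.imwrite(f"pics/{n}5.png",c["image"][...,::-1])
    rect("tin",P,(Z>.032)&(Z<.045)&(X<.6)&(X>.36)&(Y>.05)&(Y<.25))
    rect("jar1",P,(Z>.1)&(Z<.115)&(X>.53)&(X<.63)&(Y<-.02)&(Y>-.11))
    rect("jar2",P,(Z>.1)&(Z<.115)&(X>.53)&(X<.63)&(Y<-.11)&(Y>-.19))
    rect("tall",P,(Z>.066)&(Z<.08)&(X>.62)&(X<.72)&(Y<-.11)&(Y>-.19))
E
```

```text
{'time': np.float64(36.05), 'ee_pos': array([ 0.4771, -0.0614,  0.2241]), 'ft_force': array([-0.6199, -0.1157, -0.3363]), 'width': np.float64(0.0871)}
tin 2862 z 0.0339 rect [485.4 161.2] [ 63.8 105.1] 89.8 min [0.4329 0.1292 0.032 ] max [0.5379 0.1932 0.0393]
jar1 433 z 0.1072 rect [575.9 -59.4] [44.2 43.6] 46.2 min [ 0.554  -0.0831  0.1001] max [ 0.5985 -0.037   0.1101]
jar2 349 z 0.1071 rect [ 578.5 -145.4] [43.8 44.4] 27.3 min [ 0.5567 -0.17    0.1001] max [ 0.6013 -0.1235  0.1102]
tall 470 z 0.0716 rect [ 664.1 -145.3] [55.9 57.9] 17.0 min [ 0.6352 -0.1754  0.0661] max [ 0.6928 -0.1162  0.076 ]
tin none
jar1 none
jar2 505 z 0.1083 rect [ 581.4 -148.6] [43.6 42.6] 0.5 min [ 0.5597 -0.1699  0.1001] max [ 0.6032 -0.1272  0.113 ]
tall 708 z 0.0718 rect [ 666.7 -146.1] [55.5 54.5] 0.1 min [ 0.639  -0.1733  0.0662] max [ 0.6945 -0.1188  0.0788]
```

View pics/scene5.png

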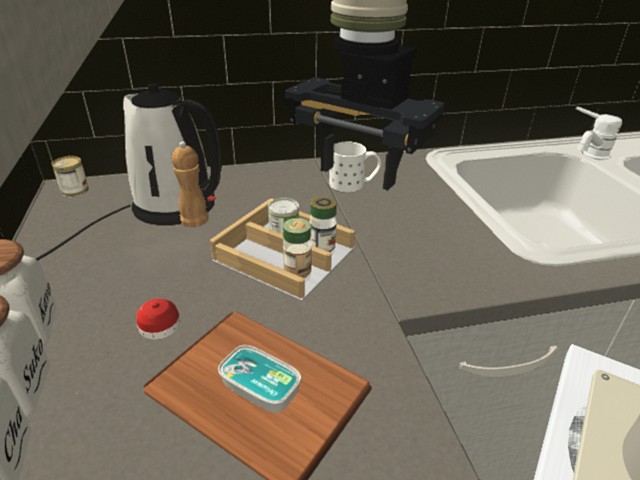

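The tin lies flat on the board at (260,377). Jar_one is upright at (297,248), within 1 mm of its original place in the same camera. Nothing else has moved, so I'm handing in.

```bash
python3 -c "
from bench import *
print(close_job())"
```

```text
the job is handed in; nothing more can be done
None
```

I handed the job in at about 36 s on the robot's clock: the flat tin is flat on the board, jar_one stands upright within about 1 mm of where it was, and the other items appear unmoved.

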